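Clamp a bottle: fold out the crank handle and crank the jaw shut

ROBOT

A 6-joint arm with a two-finger parallel gripper is mounted at the origin on a cart in front of the work surface, level with it; the furniture and walls round the work are solid. World frame = base frame: x ahead of the robot, y to its left, z up, the work surface at z = 0. Lengths are in m, angles in rad, forces in N, time in s.
With the tool pointing down it reaches from about 0.35 to 0.775 m from the base axis. Payload 5.5 kg.
Tool frame: the origin (TCP) lies at the very end of the fingers, on their centre line; the grasp point (between the pads) lies 19 mm behind it; z points along the fingers, y is the line along which they close (so a half turn about z gives the same grasp; the last joint's range is limited). The gripper opens to 85 mm and grips with 20 to 120 N. Pads are 22 mm wide; open, the fingers measure 114 mm over their backs; the gripper's body (76 mm by 85 mm) begins 54 mm behind the grasp point. The pads swing forward as they close: fully open they stand 13 mm farther back than shut.
Start: joints at [1.149, 0.313, 0.046, 1.304, 0, 1.431], TCP at [0.16, 0.552, 0.211] pointing down, gripper open.
Joint ranges: [-2.76, 2.76], [-0.86, 1.69], [-1.03, 1.26], [-2.2, 2.34], [-1.47, 1.5], [-3.14, 3.14]. Speed limits (rad/s): [2.57, 2.57, 3.14, 3.14, 3.14, 3.14].

INTERFACE

Orientations are given as a unit quaternion [w, x, y, z].
In Python, from workcell import env, cams, ticket, spotter gives the robot as it stands.
- The arm moves only by the tool jog_arm, never from a script. Its argument "increments" is a list that holds one entry, the list of rows, each a list of 7 numbers: the shift along the tool's x, y, z in units of 0.25 m (1.0 is 0.25 m), then the turn, a rotation vector about the tool's x, y, z in units of 180 degrees (1.0 is 180 degrees), then the closure in counts, from 0 (fully open) to 255 (shut). A call has 1 to 20 rows; each row shifts and turns the commanded pose from where the row before left it, along the tool's axes as they then stand; what a row does not reach is not made up. A row lasts 1/10 s, in which the tool goes at most 50 mm and 8.59 degrees, less where a joint would pass 70% of its speed; a pose out of reach is approached as far as the arm can. A call with a number of a shift or a turn outside -1 to 1 is refused whole. A call with a gripper value outside its range is refused whole. The fingers move at their own pace and stop on an object; "force" is the grip in N (left out, the last holds). Time passes only in rows, so rows that do not move let the fingers close. It gives the time, the measured TCP pose, the force, the opening and the grip force at its end, in the units of the state.
- env.get_state(): the state, without advancing time (a new reading comes with each control period).
- cams.read_camera(name): name is "scene" or "top" or "wrist"; returns a dict with "pixels" (400x640x3 uint8, red, green, blue), "fx", "fy", "cx", "cy" (pixels), "xyz" and "attitude" of the camera in the world; the wrist camera has in their place "mount" (4x4, takes a point from camera to tool coordinates, whose origin is the TCP and whose axes are the flange's). Camera axes: x right, y down, z forward; pixel columns grow to the right and rows downward; lengths in m; the calibration is good to about 2 mm. The wrist camera is an equidistant fisheye: a pixel r from the principal point sees the ray r / f radians off the axis. A picture is of the moment at which its call begins: read the wrist's pose just before it. There is no depth.
- ticket.hand_in(): hands the job in; it is judged then, once.
Trained networks look in the newest picture that a camera, given by its name, has taken for a name from the list of things; names that differ only in an ending like _2 or _b are one class to them, and where a whole thing is asked for, a point or a joint stands for the part that bears it (a point fixed in the world has none). Each returns a list of dicts, best first, with "conf" (0 to 1); they miss things now and then, are a little off and sometimes report something else, mostly with a low value. They report only what shows in the picture. A call takes as long as a camera call. They do not tell look-alikes from the thing itself.
- spotter.find_in(target, camera): "uv" ([column, row] in pixels, amid what is visible of it).
- spotter.cut_out(target, camera): "region" (400x640 bool, what is visible of it) and "uv" ([column, row] in pixels, amid what is visible of it).
- spotter.landmark_of(target, camera): "uv" ([column, row] in pixels: a listed point, or the origin of a listed thing).
The state is a dict: "clock": time; "joint_pos": joint angles; "qvel": joint speeds; "tau": joint torques, N m; "tcp_pos": TCP position; "orientation": TCP orientation; "wrist_force": force on the tool from outside, world axes, zero at the start; "ft_torque": the same for the moment, N m; "finger_gap": finger opening in m; "grip_force": force on a finger pad.
Only numpy, scipy, OpenCV 4.12 (cv2) and the standard library are available. Lean on these libraries where they do the work, as an engineer would, in place of code of your own. Each camera call takes 0.05 s, during which the arm holds its last target. There are 200 camera calls.

TASK

The reagent bottle with the blue cap stands loose between the jaws of the bottle clamp. Fold the clamp's crank handle out until it stands fully upright against its stop, and only then crank it clockwise (seen from above) by that handle until the sprung jaw holds the bottle firmly, with about 50 N, without crushing it. Let go, leaving the handle up, the bottle upright in the jaws, and the things standing round the clamp where they are.

Things in the scene. Friction and masses are not known exactly. Their poses are not given: they have to be found in the camera images.
- crank_axis (a point): point on the upright axis of the crank, level with the handle's hinge pin (125 mm above the worktop). Fixed to the bottle clamp: aluminium bed 90 mm wide, 25 mm high, 366 mm long, with a grey gear head (84 x 86 mm, 92 mm high) under the crank at its left end. x points across the bed, -y along it from the crank to the bottle
- crank (a joint): turn of the crank, rad, growing clockwise seen from above; 3 to 11 rad of it shut the jaw, depending on the start. The jaw comes 30 mm nearer per turn. Self-locking, steady drag 0.40 N m: about 6.7 N sideways at the handle in motion, running free (less when stopped); each 10 N of squeeze adds 0.8 N: 50 N of squeeze is felt as a rise of 4 N
- handle_hinge (a point): centre of the handle's hinge pin at the end of the crank arm, 60 mm from the crank axis, 125 mm above the worktop. Turns with the crank: x points outwards along the arm, away from the crank axis; y is the hinge pin (level, square to the arm). The steel arm is 17 mm wide, its top 22 mm below the pin, and ends 22 mm beyond the crank axis
- handle (a joint): fold of the crank handle, rad: 0 = folded flat, lying level over the arm from the hinge pin back to and past the crank axis; 1.57 = upright against its stop, the working position. Friction hinge (0.05 N m): stays where it is left
- handle_grip (a point): point on the centre line of the handle's black sleeve, 57 mm from the hinge pin. The sleeve is a round bar of 20 mm diameter that spins freely on the handle and reaches from 16 to 82 mm from the pin
- jaw: moving V-jaw (120 degrees) of aluminium with rubber lining, 78 mm wide, top 87 mm above the worktop, on stiff springs (15 N/mm, 7 mm of travel) before the grey carriage that the screw drives. Origin in the deepest line of the V, at worktop level; its -y axis points to the bottle
- bottle: white plastic reagent bottle with blue screw cap, about 65 mm across, 135 mm tall, standing on the bed (25 mm above the worktop). Origin at the centre of its underside, z up. Beyond it stands a like V-jaw, pinned to the bed at a place that differs each time and is not measured: the bottle slides up to 20 mm before it meets it
- beaker: small clear beaker, 65 mm across and 72 mm tall, at the right; bystander
- amber_bottle: amber bottle with a black cap, 62 mm across and 120 mm tall, at the left; bystander
- forceps: steel forceps, 142 mm long, lying on the worktop along the far side of the clamp; bystander
Mind the look-alikes: they are no part of the job. What is shaped like the bottle but green is not meant.

How it is judged:
On the way, in this order (a step that is already met when the one before it is completed fails the run):
1. the crank handle is folded out upright against its stop, the crank still where it was (value of joint handle above 1.45 rad and distance of handle_hinge from where it was at the start of the episode below 0.03 m), for 0.1 s.
2. the sprung jaw squeezes the bottle with more than 25 N (contact force between jaw and bottle above 25 N), for 0.2 s.
At the end, for the whole second after the job is handed in: The jaw squeezes the bottle with 25 to 80 N, the bottle stands at rest on the bed, upright to within 0.08 rad, and the crank handle still stands upright (fold above 1.4 rad) (contact force between jaw and bottle between 25 and 80 N and angle between bottle's own z axis and vertical below 0.08 rad and height (world z) of bottle below 0.032 m and linear speed of bottle below 0.01 m/s and value of joint handle above 1.4 rad); the robot touches nothing.
It fails at once if the bottle is squeezed with more than 80 N (contact force between jaw and bottle above 80 N).
It fails at once if the crank is turned (its hinge pin moved more than 30 mm from its start) while the handle is not up (fold below 1.2 rad) (distance of handle_hinge from where it was at the start of the episode above 0.03 m and value of joint handle below 1.2 rad).
It fails at once if the beaker, the amber bottle or the forceps are pushed more than 30 mm from their places (distance of any of beaker, amber_bottle, forceps from where it was at the start of the episode above 0.03 m).
It also fails if it takes over 72 s, if anything falls off the work surface, if the arm or the gripper's body presses on something with over 40 N, if the wrist force passes 120 N, or if a joint passes its speed limit or range.

## Working session

There is one attempt and no reset: what is moved stays moved. The work goes in short steps, Python scripts to look and compute and a tool call to move; the robot and the scene stay as the last step left them, time stands still between calls to the robot, and variables do not carry over. Pictures are saved under pics/ and viewed, at most 14 in all, crops included, and the job is handed in when it is done.

Besides the shell and the picture viewer there is one more tool, called in YAML: its name, and indented under it one key for each argument. jog_arm: Moves the arm, as the interface text tells. Shifts and turns lie within -1 to 1; 1 stands for 0.25 m of shift or 180 degrees of turn. Its arguments: {"type":"object","properties":{"increments":{"type":"array"},"force":{"type":"number"}},"required":["increments"]}

```bash
ls; mkdir -p pics; cat > h.py <<'E'
import numpy as np, cv2
from scipy.spatial.transform import Rotation as R
from workcell import env, cams, ticket, spotter
def rot(a):
    a=np.array(a,float)
    return a if a.shape==(3,3) else R.from_quat(a[[1,2,3,0]]).as_matrix()
def ray(c,uv,st=None):
    x=(uv[0]-c["cx"])/c["fx"]; y=(uv[1]-c["cy"])/c["fy"]
    if "mount" in c:
        r=np.hypot(x,y); d=np.array([np.sin(r)*x/max(r,1e-9),np.sin(r)*y/max(r,1e-9),np.cos(r)])
        M=np.array(c["mount"]); T=rot(st["orientation"])
        return T@M[:3,3]+np.array(st["tcp_pos"]), T@M[:3,:3]@d
    return np.array(c["xyz"]), rot(c["attitude"])@np.array([x,y,1.])
def atz(c,uv,z,st=None):
    o,d=ray(c,uv,st); return o+d*(z-o[2])/d[2]
def save(n,c,box=None,s=1):
    p=c["pixels"][:,:,::-1]
    if box: p=p[box[1]:box[3],box[0]:box[2]]
    cv2.imwrite("pics/"+n,cv2.resize(p,None,fx=s,fy=s,interpolation=cv2.INTER_CUBIC))
E
python3 - <<'E'
from h import *
Z=dict(crank_axis=.125,handle_hinge=.125,handle_grip=.125,jaw=0,bottle=.025,beaker=0,amber_bottle=0,forceps=0)
ims=[]
print(env.get_state())
for n in("scene","top"):
    c=cams.read_camera(n); ims.append(c["pixels"]); print(n,c["xyz"],c["attitude"],c["fx"])
    save(n+"0.png",c)
    for t,z in Z.items():
        for r in spotter.landmark_of(t,n)[:3]: print(t,np.round(r["uv"]),round(r["conf"],2),np.round(atz(c,r["uv"],z),3))
E
```

```text
pics
{'clock': 0.0, 'joint_pos': array([ 1.14939155e+00,  3.13982928e-01,  4.49903423e-02,  1.30357147e+00,
       -1.59153547e-05,  1.43121320e+00]), 'qvel': array([ 0.00047721,  0.00095951, -0.00234757,  0.00040297, -0.00048515,
        0.00058859]), 'tau': array([-5.16644400e-05, -4.80631149e+01,  2.98533261e+01,  1.96705054e-02,
        2.94745988e-06,  5.69160633e-06]), 'tcp_pos': array([0.15969739, 0.55182792, 0.21042347]), 'orientation': array([-2.37034162e-04,  1.40444912e-01,  9.90088100e-01, -8.51526134e-04]), 'wrist_force': array([ 0.48624186,  0.12466889, -0.28659957]), 'ft_torque': array([ 0.01078725,  0.031842  , -0.02564689]), 'grip_force': 0.0, 'finger_gap': 0.08556884863239561}
scene [-0.09008689  1.18657467  1.12716628] [ 0.11024975 -0.23843956  0.87592197 -0.40466316] 510.44228888111365
crank_axis [314. 219.] 0.55 [0.462 0.276 0.125]
crank_axis [275. 322.] 0.21 [0.358 0.624 0.125]
handle_hinge [337. 227.] 0.67 [0.388 0.273 0.125]
handle_hinge [365. 168.] 0.58 [ 0.44  -0.01   0.125]
handle_grip [317. 221.] 0.43 [0.449 0.278 0.125]
jaw [365. 170.] 0.67 [ 0.502 -0.15 
[... 159 characters left out ...]
77. 320.] 0.76 [0.414 0.545 0.   ]
amber_bottle [314. 216.] 0.64 [0.536 0.152 0.   ]
forceps [273. 322.] 0.75 [0.419 0.557 0.   ]
forceps [312. 215.] 0.49 [0.542 0.15  0.   ]
top [0.27109426 0.1953131  1.51837437] [-0.0525513   0.71155094 -0.69757086  0.06579147] 468.92633033756135
crank_axis [288. 214.] 0.85 [0.456 0.275 0.125]
handle_hinge [290. 230.] 0.78 [0.406 0.265 0.125]
handle_grip [286. 216.] 0.52 [0.448 0.28  0.125]
jaw [337. 216.] 0.78 [0.467 0.121 0.   ]
bottle [244. 221.] 0.97 [0.444 0.42  0.025]
bottle [354. 211.] 0.94 [0.483 0.068 0.025]
beaker [425. 207.] 0.55 [ 0.504 -0.168  0.   ]
amber_bottle [198. 229.] 0.79 [0.415 0.568 0.   ]
forceps [329. 195.] 0.64 [0.537 0.147 0.   ]
```

View pics/scene0.png

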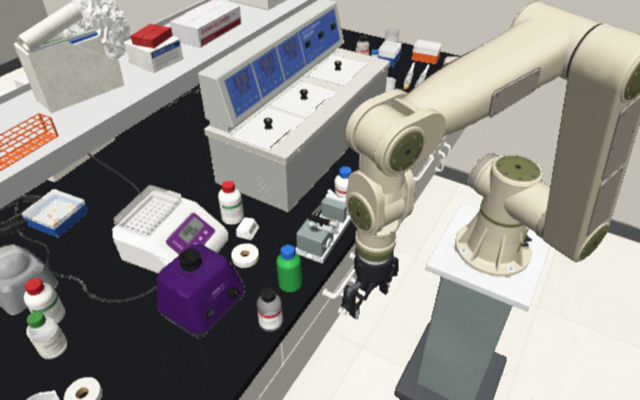

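View pics/top0.png

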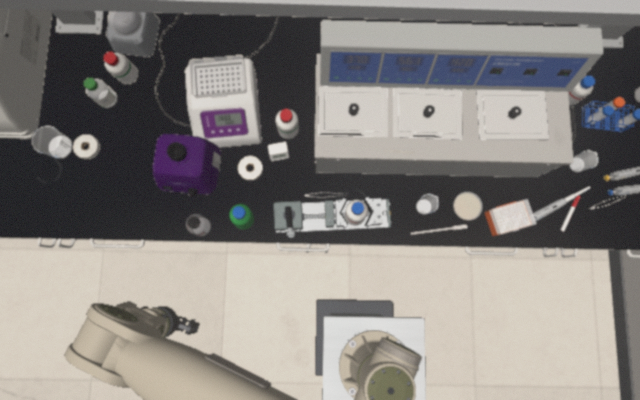

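Candidates for the bottle in the top view are the white bottle with blue cap in the clamp (356,209), the green look-alike (240,215) and a blue-capped bottle far off (583,88). I choose (356,209) and check it in a crop.

```bash
cat >> h.py <<'E'
def plan(p,x=None,z=(0,0,-1)):
    """total increments from present pose to position p, with tool x along x (world), z axis z"""
    s=env.get_state(); T=rot(s["orientation"])
    d=T.T@(np.array(p)-s["tcp_pos"])/.25
    rv=np.zeros(3)
    if x is not None:
        z=np.array(z,float)/np.linalg.norm(z); x=np.array(x,float); x-=z*(x@z); x/=np.linalg.norm(x)
        G=np.c_[x,np.cross(z,x),z]; rv=R.from_matrix(T.T@G).as_rotvec()/np.pi
    print("d",np.round(d,3),"max mm rows",np.linalg.norm(d)*250/50,"rv",np.round(rv,4),"rows",np.linalg.norm(rv)/.0477)
E
python3 - <<'E'
from h import *
c=cams.read_camera("top"); save("crop.png",c,(180,170,450,260),2.9)
plan((.43,.22,.36),(-1,0,0))
E
```

```text
d [-1.407 -0.976 -0.595] max mm rows 9.066021787367811 rv [ 0.      0.     -0.0897] rows 1.8810637229515088
```

View pics/crop.png

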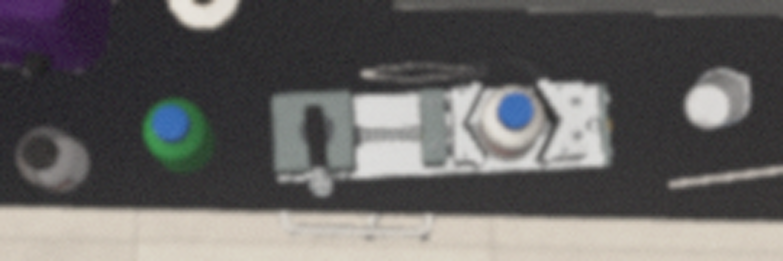

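The crop shows the white bottle with blue cap between the V-jaws (crop 513,115). The green look-alike is at (175,130), and the crank handle is folded at (315,135) with its hinge at (320,180). Now I move above the crank.

jog_arm:
  increments:
    - [[0, 0, -0.15, 0, 0, -0.03, 0], [0, 0, -0.15, 0, 0, -0.03, 0], [0, 0, -0.15, 0, 0, -0.03, 0], [0, 0, -0.15, 0, 0, 0, 0], [-0.09, -0.111, 0, 0, 0, 0, 0], [-0.09, -0.111, 0, 0, 0, 0, 0], [-0.09, -0.111, 0, 0, 0, 0, 0], [-0.09, -0.111, 0, 0, 0, 0, 0], [-0.09, -0.111, 0, 0, 0, 0, 0], [-0.09, -0.111, 0, 0, 0, 0, 0], [-0.09, -0.111, 0, 0, 0, 0, 0], [-0.09, -0.111, 0, 0, 0, 0, 0], [-0.09, -0.111, 0, 0, 0, 0, 0], [-0.09, -0.111, 0, 0, 0, 0, 0], [-0.09, -0.111, 0, 0, 0, 0, 0], [-0.09, -0.111, 0, 0, 0, 0, 0], [0, 0, 0, 0, 0, 0, 0], [0, 0, 0, 0, 0, 0, 0]]

```text
clock: 2.75
tcp_pos: [0.4305, 0.2191, 0.3612]
orientation: [-0.0, 0.001, 1.0, 0.0]
wrist_force: [0.3, -0.2, 0.1]
finger_gap: 0.0853
grip_force: 0.0
```

```bash
python3 - <<'E'
from h import *
s=env.get_state(); print(s["tcp_pos"],s["orientation"],s["clock"])
c=cams.read_camera("wrist"); save("w1.png",c); print(c["mount"],c["fx"])
for t,z in dict(crank_axis=.125,handle_hinge=.125,handle_grip=.125,jaw=0,bottle=.025,beaker=0,amber_bottle=0,forceps=0).items():
    for r in spotter.landmark_of(t,"wrist")[:3]: print(t,np.round(r["uv"]),round(r["conf"],2),np.round(atz(c,r["uv"],z,s),3))
E
```

```text
[0.43049745 0.21905173 0.36119209] [-2.37465586e-04  6.10740323e-04  9.99999774e-01  1.47867335e-04] 2.75
[[ 3.79100766e-04 -9.61974870e-01 -2.73137704e-01  6.87799061e-02]
 [ 9.99999928e-01  3.67398986e-04  9.39897586e-05 -3.22708523e-04]
 [ 9.93472964e-06 -2.73137720e-01  9.61974940e-01 -1.62161740e-01]
 [ 0.00000000e+00  0.00000000e+00  0.00000000e+00  1.00000000e+00]] 309.70691628693146
crank_axis [358. 191.] 0.7 [0.459 0.273 0.125]
handle_hinge [350. 146.] 0.83 [0.4   0.262 0.125]
handle_grip [360. 190.] 0.68 [0.459 0.277 0.125]
handle_grip [357. 190.] 0.2 [0.458 0.273 0.125]
jaw [257. 176.] 0.7 [0.464 0.115 0.   ]
bottle [228. 184.] 0.9 [0.47  0.068 0.025]
bottle [428. 170.] 0.7 [0.447 0.409 0.025]
beaker [126. 200.] 0.73 [ 0.505 -0.164  0.   ]
amber_bottle [493. 159.] 0.8 [0.426 0.554 0.   ]
forceps [348. 148.] 0.74 [0.415 0.271 0.   ]
forceps [281. 217.] 0.54 [0.538 0.154 0.   ]
```

View pics/w1.png

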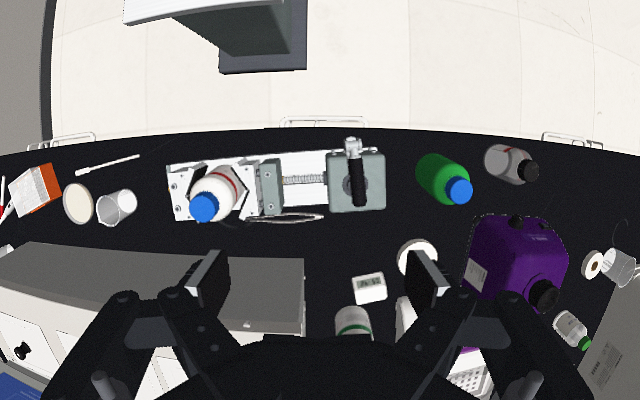

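The wrist view shows the crank: hinge at (350,146), black sleeve around (358,185), clamp bottle on the left at (205,195), green look-alike on the right. I will grip the sleeve across from above and swing it up in an arc, keeping the tool down.

```bash
python3 - <<'E'
from h import *
plan((.457,.274,.2),(-.982,-.187,0))
E
```

```text
d [-0.109  0.215  0.646] max mm rows 3.4464210821138637 rv [ 0.      0.0001 -0.0592] rows 1.2416285525124913
```

jog_arm:
  increments:
    - [[-0.027, 0.054, 0.16, 0, 0, 0, 0], [-0.027, 0.054, 0.16, 0, 0, 0, 0], [-0.027, 0.054, 0.16, 0, 0, 0, 0], [-0.027, 0.054, 0.16, 0, 0, 0, 0], [0, 0, 0, 0, 0, -0.03, 120], [0, 0, 0, 0, 0, -0.03, 120], [0, 0, 0, 0, 0, 0, 120], [0, 0, 0, 0, 0, 0, 120], [0, 0, 0, 0, 0, 0, 120]]

```text
clock: 4.1
tcp_pos: [0.4573, 0.2738, 0.2017]
orientation: [0.0, -0.094, 0.996, 0.0]
wrist_force: [1.0, 0.2, 0.4]
finger_gap: 0.0453
grip_force: 0.0
```

```bash
python3 - <<'E'
from h import *
s=env.get_state(); print(s["tcp_pos"],s["orientation"],s["finger_gap"])
c=cams.read_camera("wrist"); save("w2.png",c)
for t,z in dict(crank_axis=.125,handle_hinge=.125,handle_grip=.125).items():
    for r in spotter.landmark_of(t,"wrist")[:3]: print(t,np.round(r["uv"]),round(r["conf"],2),np.round(atz(c,r["uv"],z,s),3))
plan((.457,.274,.106),(-.982,-.187,0))
E
```

```text
[0.45733606 0.27375633 0.20170783] [ 3.97740468e-04 -9.38713188e-02  9.95584248e-01  1.50517024e-04] 0.04529533235334917
crank_axis [318. 132.] 0.54 [0.401 0.264 0.125]
crank_axis [192. 161.] 0.23 [0.441 0.166 0.125]
handle_hinge [317. 132.] 0.75 [0.402 0.263 0.125]
handle_grip [317. 202.] 0.76 [0.456 0.273 0.125]
d [0.001 0.002 0.382] max mm rows 1.9119843210210763 rv [0.0001 0.0002 0.0002] rows 0.005641009181218369
```

View pics/w2.png

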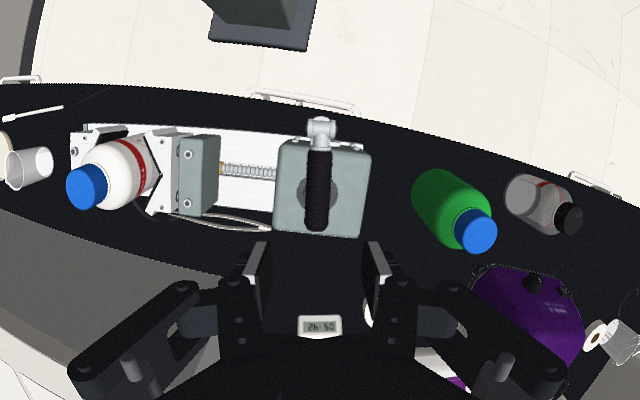

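The sleeve is centred between the fingers (col 317, rows 150–230). The hinge at (318,132) gives (0.402, 0.263), so I descend and grip.

jog_arm:
  increments:
    - [[0, 0, 0.095, 0, 0, 0, 120], [0, 0, 0.095, 0, 0, 0, 120], [0, 0, 0.095, 0, 0, 0, 120], [0, 0, 0.095, 0, 0, 0, 120], [0, 0, 0, 0, 0, 0, 120], [0, 0, 0, 0, 0, 0, 255], [0, 0, 0, 0, 0, 0, 255], [0, 0, 0, 0, 0, 0, 255], [0, 0, 0, 0, 0, 0, 255], [0, 0, 0, 0, 0, 0, 255]]
  force: 30

```text
clock: 5.3
tcp_pos: [0.4581, 0.2741, 0.1075]
orientation: [0.001, -0.095, 0.996, 0.0]
wrist_force: [0.7, 0.8, 4.5]
finger_gap: 0.0161
grip_force: 28.9
```

```bash
python3 - <<'E'
from h import *
c=cams.read_camera("wrist"); save("w3.png",c,(220,90,420,290),3)
E
```

```text
(no output)
```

View pics/w3.png

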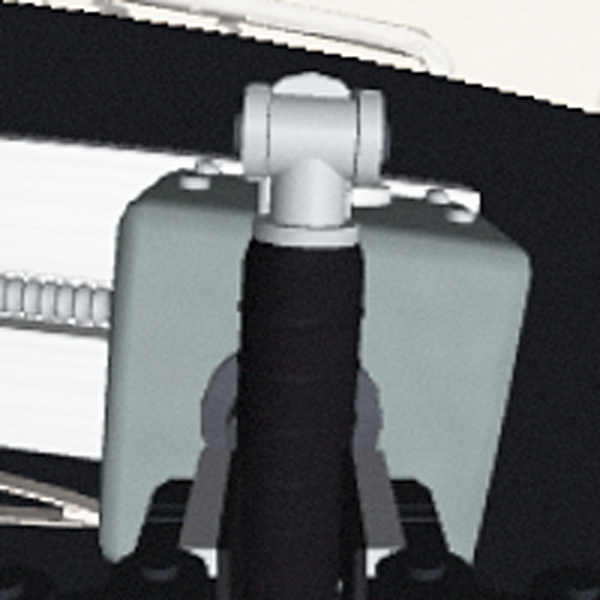

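The pads flank the sleeve squarely (crop 205–390, row 500), and the hinge is clear at (310,130). I lift along the arc, halfway first.

jog_arm:
  increments:
    - [[0.0035, 0, -0.04, 0, 0, 0, 255], [0.0104, 0, -0.0387, 0, 0, 0, 255], [0.017, 0, -0.0363, 0, 0, 0, 255], [0.023, 0, -0.0329, 0, 0, 0, 255], [0.0283, 0, -0.0283, 0, 0, 0, 255], [0, 0, 0, 0, 0, 0, 255]]

```text
clock: 5.95
tcp_pos: [0.4363, 0.2698, 0.1517]
orientation: [0.001, -0.095, 0.995, 0.0]
wrist_force: [0.2, 0.6, 0.6]
finger_gap: -0.0
grip_force: 0.0
```

```bash
python3 - <<'E'
from h import *
c=cams.read_camera("wrist"); save("w4.png",c,(200,80,440,320),2.5)
E
```

```text
(no output)
```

View pics/w4.png

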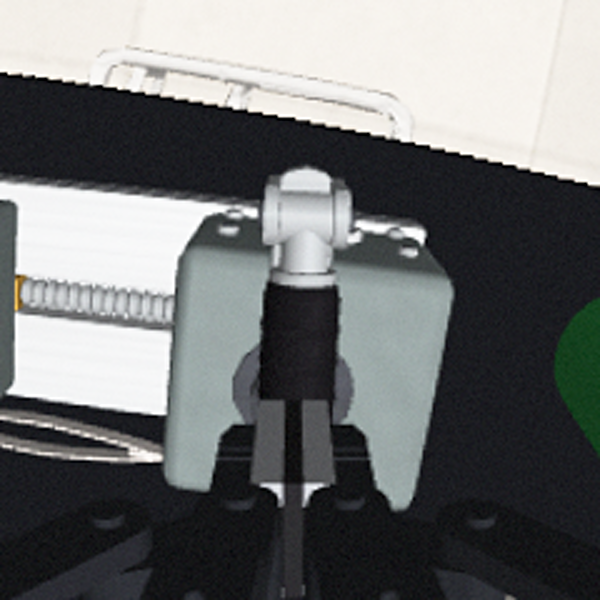

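The handle is still flat (crop 300,340) and the fingers closed over it, so the grip was too high on the bar. I regrip 40 mm from the pin, clear of the hub, and deeper.

jog_arm:
  increments:
    - [[-0.01, 0, 0, 0, 0, 0, 120], [-0.01, 0, 0, 0, 0, 0, 120], [0, 0, 0, 0, 0, 0, 120], [0, 0, 0, 0, 0, 0, 120], [0, 0, 0, 0, 0, 0, 120], [0, 0, 0.053, 0, 0, 0, 120], [0, 0, 0.053, 0, 0, 0, 120], [0, 0, 0.053, 0, 0, 0, 120], [0, 0, 0.053, 0, 0, 0, 120], [0, 0, 0, 0, 0, 0, 120], [0, 0, 0, 0, 0, 0, 255], [0, 0, 0, 0, 0, 0, 255], [0, 0, 0, 0, 0, 0, 255], [0, 0, 0, 0, 0, 0, 255], [0, 0, 0, 0, 0, 0, 255]]
  force: 30

```text
clock: 7.5
tcp_pos: [0.4422, 0.2717, 0.098]
orientation: [0.001, -0.095, 0.996, 0.001]
wrist_force: [-1.9, 4.7, 1.3]
finger_gap: 0.0187
grip_force: 29.6
```

jog_arm:
  increments:
    - [[0.0025, 0, -0.0285, 0, 0, 0, 255], [0.0074, 0, -0.0276, 0, 0, 0, 255], [0.0121, 0, -0.0259, 0, 0, 0, 255], [0, 0, 0, 0, 0, 0, 255]]

```text
clock: 7.9
tcp_pos: [0.4351, 0.2702, 0.1178]
orientation: [-0.001, -0.095, 0.995, 0.001]
wrist_force: [-2.7, 5.6, -2.7]
finger_gap: 0.018
grip_force: 30.0
```

Holding. On to 60°.

jog_arm:
  increments:
    - [[0.0164, 0, -0.0235, 0, 0, 0, 255], [0.0202, 0, -0.0202, 0, 0, 0, 255], [0.0235, 0, -0.0164, 0, 0, 0, 255], [0, 0, 0, 0, 0, 0, 255]]

```text
clock: 8.3
tcp_pos: [0.421, 0.2675, 0.133]
orientation: [-0.0, -0.095, 0.995, 0.001]
wrist_force: [-1.3, 4.7, -2.3]
finger_gap: 0.018
grip_force: 29.7
```

```bash
python3 - <<'E'
from h import *
s=env.get_state(); c=cams.read_camera("wrist"); save("w5.png",c,(200,80,440,320),2.5)
for n in("handle_hinge","handle_grip","crank_axis"):
  for r in spotter.landmark_of(n,"wrist")[:2]: print(n,r["uv"],r["conf"],atz(c,r["uv"],.125,s))
E
```

```text
handle_hinge [317.5, 203.8] 0.83 [0.401814   0.26377367 0.125     ]
handle_hinge [319.3, 300.3] 0.16 [0.46591274 0.27740847 0.125     ]
handle_grip [317.5, 298.3] 0.75 [0.46456954 0.2759524  0.125     ]
```

View pics/w5.png

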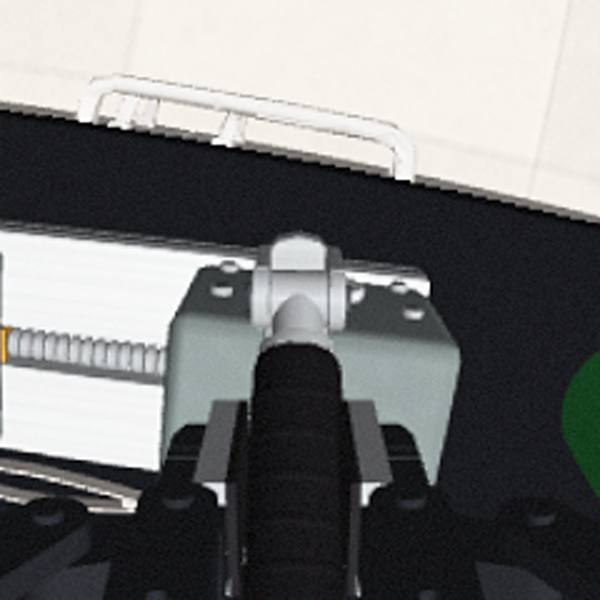

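The handle is now at about 60° between the pads (crop 300,420), with its hinge unmoved. I regrip further out along the handle and finish the arc.

jog_arm:
  increments:
    - [[0, 0, 0, 0, 0, 0, 130], [0, 0, 0, 0, 0, 0, 130], [0, 0, 0, 0, 0, 0, 130], [-0.02, 0, -0.042, 0, 0, 0, 130], [-0.02, 0, -0.042, 0, 0, 0, 130], [0, 0, 0, 0, 0, 0, 130], [0, 0, 0, 0, 0, 0, 255], [0, 0, 0, 0, 0, 0, 255], [0, 0, 0, 0, 0, 0, 255], [0, 0, 0, 0, 0, 0, 255], [0, 0, 0, 0, 0, 0, 255]]

```text
clock: 9.6
tcp_pos: [0.4318, 0.2691, 0.154]
orientation: [0.0, -0.095, 0.996, 0.0]
wrist_force: [1.2, 2.9, 2.5]
finger_gap: 0.0149
grip_force: 28.4
```

jog_arm:
  increments:
    - [[0.0373, 0, -0.0174, 0, 0, 0, 255], [0.0397, 0, -0.0106, 0, 0, 0, 255], [0.041, 0, -0.0036, 0, 0, 0, 255], [0, 0, 0, 0, 0, 0, 255]]

```text
clock: 10.0
tcp_pos: [0.4003, 0.2622, 0.1612]
orientation: [-0.001, -0.095, 0.995, -0.001]
wrist_force: [-0.5, 0.2, -1.0]
finger_gap: 0.0003
grip_force: 0.0
```

jog_arm:
  increments:
    - [[0, 0, -0.05, 0, 0, 0, 130], [0, 0, -0.05, 0, 0, 0, 130], [0, 0, 0, 0, 0, 0, 130], [0, 0, 0, 0, 0, 0, 130]]

```text
clock: 10.4
tcp_pos: [0.4024, 0.2629, 0.1862]
orientation: [-0.0, -0.095, 0.996, -0.0]
wrist_force: [-0.2, 0.4, -0.7]
finger_gap: 0.0417
grip_force: 0.0
```

```bash
cat >> h.py <<'E'
def fold(cam,H,u):
    """handle angle from the grip point's ray cut with the arm's upright plane; u = dir hinge->axis"""
    s=env.get_state(); c=cams.read_camera(cam); n=np.array([-u[1],u[0],0])
    for r in spotter.landmark_of("handle_grip",cam)[:2]:
        o,d=ray(c,r["uv"],s); p=o+d*((H-o)@n)/(d@n)-H
        print(cam,np.round(r["uv"]),round(r["conf"],2),"s",p@np.r_[u,0],"h",p[2],"deg",np.degrees(np.arctan2(p[2],p@np.r_[u,0])))
    return c
E
python3 - <<'E'
from h import *
u=np.array([.982,.187]);H=np.array([.4018,.2638,.125])
c=fold("wrist",H,u); save("w6.png",c,(200,80,440,320),2.5)
fold("top",H,u);fold("scene",H,u); print(env.get_state()["tcp_pos"])
E
```

```text
wrist [319. 270.] 0.55 s 0.008551102518170152 h 0.08099850436997008 deg 83.97354325717122
top [354. 212.] 0.45 s -0.18724176860991135 h 1.7785179117261332 deg 96.00994133608019
scene [325. 212.] 0.51 s 0.026954432644842652 h 0.03751548892718326 deg 54.303203875966936
[0.40230943 0.26299964 0.18622203]
```

View pics/w6.png

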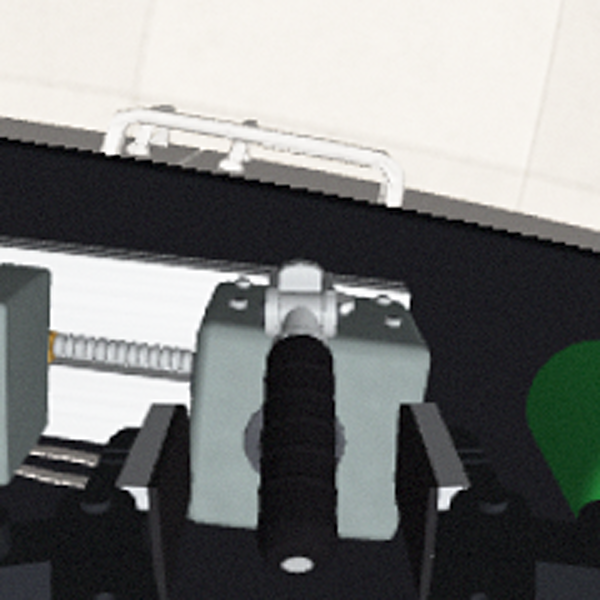

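The handle still leans at about 60° (tip at crop 297,565), and the grip slipped off above it. I regrip deeper (TCP 28 mm below the bar's axis, as held before) and finish.

jog_arm:
  increments:
    - [[-0.05, 0, 0, 0, 0, 0, 130], [-0.05, 0, 0.046, 0, 0, 0, 130], [0, 0, 0.046, 0, 0, 0, 130], [0, 0, 0.046, 0, 0, 0, 130], [0, 0, 0.046, 0, 0, 0, 130], [0, 0, 0, 0, 0, 0, 130], [0, 0, 0, 0, 0, 0, 255], [0, 0, 0, 0, 0, 0, 255], [0, 0, 0, 0, 0, 0, 255], [0, 0, 0, 0, 0, 0, 255], [0, 0, 0, 0, 0, 0, 255]]

```text
clock: 11.8
tcp_pos: [0.427, 0.2686, 0.1411]
orientation: [0.0, -0.095, 0.995, 0.001]
wrist_force: [-2.2, 4.5, -0.9]
finger_gap: 0.0188
grip_force: 29.9
```

jog_arm:
  increments:
    - [[0.0316, 0, -0.0147, 0, 0, 0, 255], [0.0337, 0, -0.009, 0, 0, 0, 255], [0, 0, 0, 0, 0, 0, 255]]

```text
clock: 12.1
tcp_pos: [0.4118, 0.2659, 0.1474]
orientation: [0.001, -0.095, 0.995, 0.001]
wrist_force: [0.1, 5.3, -2.2]
finger_gap: 0.0187
grip_force: 29.6
```

jog_arm:
  increments:
    - [[0.0347, 0, -0.003, 0, 0, 0, 255], [0.01, 0, 0, 0, 0, 0, 255], [0, 0, 0, 0, 0, 0, 255]]

```text
clock: 12.4
tcp_pos: [0.4026, 0.2643, 0.1489]
orientation: [0.003, -0.095, 0.995, 0.002]
wrist_force: [1.9, 6.4, -0.9]
finger_gap: 0.0186
grip_force: 29.9
```

jog_arm:
  increments:
    - [[0.012, 0, 0, 0, 0, 0, 255], [0.012, 0, 0, 0, 0, 0, 255], [0, 0, 0, 0, 0, 0, 255]]

```text
clock: 12.7
tcp_pos: [0.3972, 0.2633, 0.1491]
orientation: [0.003, -0.095, 0.995, 0.002]
wrist_force: [3.5, 6.3, -0.7]
finger_gap: 0.0186
grip_force: 30.2
```

jog_arm:
  increments:
    - [[0.012, 0, 0, 0, 0, 0, 255], [0.012, 0, 0, 0, 0, 0, 255], [0, 0, 0, 0, 0, 0, 255]]

```text
clock: 13.0
tcp_pos: [0.3914, 0.2623, 0.149]
orientation: [0.003, -0.095, 0.995, 0.002]
wrist_force: [3.5, 6.9, -1.6]
finger_gap: 0.0188
grip_force: 30.2
```

```bash
python3 - <<'E'
from h import *
u=np.array([.982,.187]);H=np.array([.4018,.2638,.125])
c=fold("wrist",H,u); save("w7.png",c,(200,80,440,320),2.5)
fold("scene",H,u); 
E
```

```text
wrist [320. 284.] 0.84 s -0.05777454683302339 h 0.14835935199108852 deg 111.27708385293697
scene [338. 213.] 0.48 s -0.009589570618277492 h 0.045402039993750365 deg 101.92641116577947
```

View pics/w7.png

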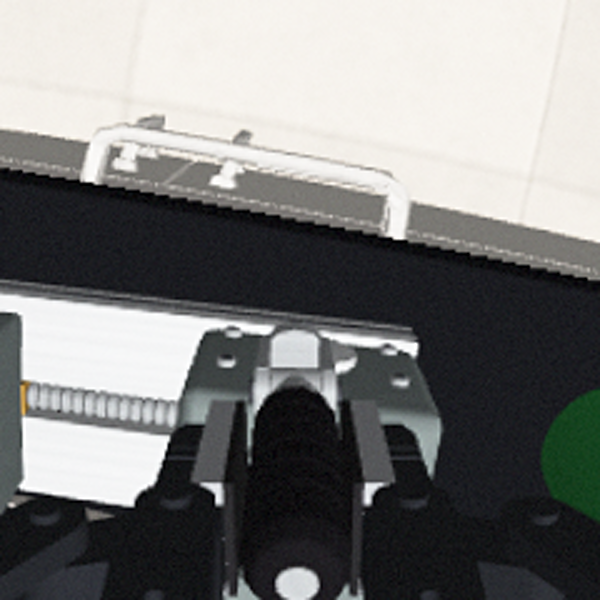

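The handle looks nearly upright in the pads (tip at crop 297,583; hinge 298,380). The force shows no firm stop yet, so I push on.

jog_arm:
  increments:
    - [[0.01, 0, 0, 0, 0, 0, 255], [0.01, 0, 0, 0, 0, 0, 255], [0, 0, 0, 0, 0, 0, 255]]

```text
clock: 13.5
tcp_pos: [0.3897, 0.2619, 0.149]
orientation: [0.006, -0.095, 0.996, 0.002]
wrist_force: [12.7, 8.9, -8.4]
finger_gap: 0.0191
grip_force: 29.8
```

```bash
python3 - <<'E'
from h import *
s=env.get_state(); c=cams.read_camera("wrist")
for t in("handle_grip","handle_hinge"):
  for r in spotter.cut_out(t,"wrist")[:1]:
    m=r["region"]; ys,xs=np.nonzero(m); print(t,r["conf"],xs.min(),xs.max(),ys.min(),ys.max())
g=c["pixels"][200:360,319].astype(int).sum(1)//3; print(g.tolist()); print(s["wrist_force"],s["tcp_pos"])
E
```

```text
handle_grip 0.89 296 339 237 327
handle_hinge 0.59 296 339 211 326
[27, 26, 29, 30, 28, 22, 80, 99, 85, 55, 105, 91, 88, 116, 173, 221, 223, 223, 223, 219, 217, 214, 216, 219, 218, 217, 212, 213, 216, 160, 90, 118, 109, 89, 86, 87, 72, 13, 14, 10, 11, 18, 18, 16, 8, 11, 15, 12, 18, 19, 12, 15, 10, 11, 9, 10, 15, 14, 9, 15, 13, 15, 14, 9, 11, 19, 13, 15, 8, 4, 18, 10, 3, 20, 22, 14, 13, 8, 13, 11, 18, 11, 18, 13, 13, 16, 12, 18, 17, 17, 17, 15, 20, 20, 16, 19, 22, 28, 30, 24, 33, 33, 33, 26, 26, 32, 31, 38, 143, 207, 220, 217, 218, 218, 215, 217, 214, 213, 212, 216, 217, 185, 102, 26, 29, 28, 25, 25, 26, 34, 30, 23, 31, 26, 29, 29, 25, 21, 27, 20, 20, 14, 14, 19, 22, 27, 19, 22, 18, 20, 18, 21, 17, 19, 20, 26, 18, 18, 14, 17]
[12.66659285  8.88761359 -8.36374755] [0.38973761 0.26192676 0.14903448]
```

The force jumped to 12.7 N, so the handle stands firm against its stop. Now I crank clockwise on a 60 mm circle with fixed tool orientation, first 60°.

jog_arm:
  increments:
    - [[-0.006, 0, 0, 0, 0, 0, 255], [-0.0082, 0.0621, 0, 0, 0, 0, 255], [-0.024, 0.0579, 0, 0, 0, 0, 255], [-0.0381, 0.0497, 0, 0, 0, 0, 255], [-0.0497, 0.0381, 0, 0, 0, 0, 255]]
  force: 40

```text
clock: 14.15
tcp_pos: [0.4061, 0.3142, 0.149]
orientation: [0.002, -0.094, 0.996, -0.003]
wrist_force: [-0.5, -9.4, 9.8]
finger_gap: 0.0182
grip_force: 41.5
```

```bash
cat >> h.py <<'E'
def crank():
    s=env.get_state(); C=np.array([.3897,.2619])+.06*np.array([.982,.187]); v=s["tcp_pos"][:2]-C
    xt=np.array([-.982,-.187]); yt=np.array([-.187,.982]); e=v/np.linalg.norm(v); t=np.array([e[1],-e[0]])
    f=s["wrist_force"]
    print("alpha",np.degrees(np.arctan2(v@yt,v@xt)),"r",np.linalg.norm(v),"rad out",f[:2]@e,"drag",-(f[:2]@t),"fz",f[2],"z",s["tcp_pos"][2],"t",s["clock"],"gap",s["finger_gap"])
E
python3 -c "
from h import *
crank()"
```

```text
alpha 54.81262691028241 r 0.05910789572581687 rad out -6.187080359380065 drag 7.0844991768927 fz 9.836260766191007 z 0.14897025287941684 t 14.15 gap 0.018224211991924085
```

jog_arm:
  increments:
    - [[-0.0579, 0.024, 0, 0, 0, 0, 255], [-0.0621, 0.0082, 0, 0, 0, 0, 255], [-0.0621, -0.0082, 0, 0, 0, 0, 255], [-0.0579, -0.024, 0, 0, 0, 0, 255]]

```text
clock: 14.55
tcp_pos: [0.4632, 0.3305, 0.1491]
orientation: [0.0, -0.096, 0.995, 0.003]
wrist_force: [-5.8, 7.8, 5.5]
finger_gap: 0.0188
grip_force: 41.1
```

```bash
python3 -c "
from h import *
crank()
c=cams.read_camera('wrist'); save('w8.png',c)
s=env.get_state()
for t,z in dict(jaw=0,bottle=.025).items():
    for r in spotter.landmark_of(t,'wrist')[:2]: print(t,np.round(r['uv']),round(r['conf'],2),np.round(atz(c,r['uv'],z,s),3))
"
```

```text
alpha 115.0407077627052 r 0.059165426999461486 rad out 6.140842189826844 drag 7.556096897897724 fz 5.509424691156469 z 0.14912769756260194 t 14.55 gap 0.018786058669252568
bottle [ 87. 156.] 0.7 [0.476 0.066 0.025]
bottle [404. 192.] 0.63 [0.453 0.414 0.025]
```

View pics/w8.png

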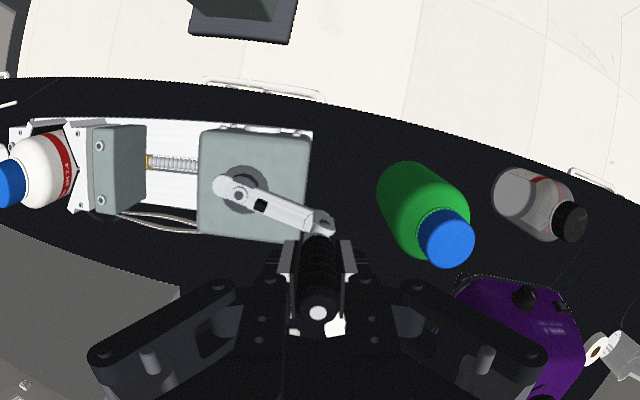

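The crank arm has turned (pin near 320,225) and the handle is upright in the pads. The jaw is near the bottle (75,170), so I continue in small steps and watch the drag.

jog_arm:
  increments:
    - [[-0.0537, -0.0371, 0, 0, 0, 0, 255], [-0.0421, -0.0487, 0, 0, 0, 0, 255]]

```text
clock: 14.9
tcp_pos: [0.4922, 0.3143, 0.1493]
orientation: [0.002, -0.096, 0.995, 0.003]
wrist_force: [-2.0, 8.6, 5.1]
finger_gap: 0.0184
grip_force: 41.3
```

```bash
python3 -c "
from h import *
crank()"
```

```text
alpha 147.414966078265 r 0.05993748155903196 rad out 4.457758943027085 drag 7.604869028731123 fz 5.056362950849186 z 0.14927513845869522 t 14.9 gap 0.018438804994470686
```

jog_arm:
  increments:
    - [[-0.024, -0.0579, 0, 0, 0, 0, 255], [-0.0082, -0.0621, 0, 0, 0, 0, 255]]

```text
clock: 15.1
tcp_pos: [0.508, 0.2857, 0.1493]
orientation: [0.003, -0.095, 0.995, 0.002]
wrist_force: [1.6, 9.4, 1.4]
finger_gap: 0.0185
grip_force: 40.8
```

```bash
python3 -c "
from h import *
crank()"
```

```text
alpha 178.80312656731166 r 0.060673662683976747 rad out 3.484728987985493 drag 8.887712092118903 fz 1.4069450799367151 z 0.14934245578152938 t 15.1 gap 0.018479981906135045
```

jog_arm:
  increments:
    - [[0.0082, -0.0621, 0, 0, 0, 0, 255]]

```text
clock: 15.2
tcp_pos: [0.5095, 0.2695, 0.1493]
orientation: [0.004, -0.095, 0.995, 0.002]
wrist_force: [3.4, 8.0, 0.4]
finger_gap: 0.0187
grip_force: 40.7
```

```bash
python3 -c "
from h import *
crank()"
```

```text
alpha -165.83177883468795 r 0.0610157524864882 rad out 2.9407720999603972 drag 8.20388274779067 fz 0.4399678533083433 z 0.14932597980142404 t 15.2 gap 0.018681890489574214
```

jog_arm:
  increments:
    - [[0.024, -0.0579, 0, 0, 0, 0, 255]]

```text
clock: 15.3
tcp_pos: [0.5067, 0.2535, 0.1493]
orientation: [0.004, -0.095, 0.995, 0.001]
wrist_force: [4.2, 6.7, 1.6]
finger_gap: 0.0183
grip_force: 40.5
```

```bash
python3 -c "
from h import *
crank()"
```

```text
alpha -150.59753882766984 r 0.06133501504724108 rad out 1.8713951256904973 drag 7.749485432352586 fz 1.595437872274609 z 0.14931260985464473 t 15.3 gap 0.018341685026733705
```

jog_arm:
  increments:
    - [[0.0381, -0.0497, 0, 0, 0, 0, 255]]

```text
clock: 15.4
tcp_pos: [0.4998, 0.239, 0.1493]
orientation: [0.005, -0.095, 0.996, 0.001]
wrist_force: [5.7, 6.9, 0.4]
finger_gap: 0.0185
grip_force: 40.5
```

```bash
python3 -c "
from h import *
crank()
for n in('top',):
  c=cams.read_camera(n)
  for t,z in dict(jaw=0,bottle=.025).items():
    for r in spotter.landmark_of(t,n)[:2]: print(t,np.round(r['uv'],1),round(r['conf'],2),np.round(atz(c,r['uv'],z),4))
"
```

```text
alpha -135.52378633484724 r 0.061569233214487464 rad out 0.9356095902574619 drag 8.941769602773258 fz 0.39325204173319106 z 0.14932240796315607 t 15.4 gap 0.018528112299477963
jaw [344.6 215.9] 0.56 [0.469  0.0958 0.    ]
bottle [359.  216.6] 0.93 [0.4644 0.051  0.025 ]
bottle [243.5 221.1] 0.8 [0.4423 0.4203 0.025 ]
```

jog_arm:
  increments:
    - [[0.0497, -0.0381, 0, 0, 0, 0, 255]]

```text
clock: 15.65
tcp_pos: [0.4898, 0.2281, 0.1492]
orientation: [0.005, -0.095, 0.995, 0.001]
wrist_force: [7.8, 4.8, 4.0]
finger_gap: 0.0188
grip_force: 40.7
```

```bash
python3 -c "
from h import *
crank()"
```

```text
alpha -121.70553518525283 r 0.06102010667768364 rad out 1.7369814257893164 drag 9.004350259786309 fz 4.0057566069362 z 0.14917885509060247 t 15.65 gap 0.01876729535903201
```

jog_arm:
  increments:
    - [[0.0579, -0.024, 0, 0, 0, 0, 255]]

```text
clock: 15.75
tcp_pos: [0.4764, 0.2187, 0.1492]
orientation: [0.004, -0.094, 0.996, 0.0]
wrist_force: [6.9, 2.6, 3.0]
finger_gap: 0.0185
grip_force: 40.9
```

```bash
python3 -c "
from h import *
crank()"
```

```text
alpha -106.28294993413309 r 0.061087111902459114 rad out 0.8538264811792343 drag 7.33047511266766 fz 3.038562236487728 z 0.14917116503608846 t 15.75 gap 0.018484163036986478
```

jog_arm:
  increments:
    - [[0.0621, -0.0082, 0, 0, 0, 0, 255]]

```text
clock: 15.85
tcp_pos: [0.4614, 0.2135, 0.1492]
orientation: [0.004, -0.094, 0.996, 0.0]
wrist_force: [8.7, 4.1, 1.9]
finger_gap: 0.0185
grip_force: 40.8
```

```bash
python3 -c "
from h import *
crank()"
```

```text
alpha -91.28646418222378 r 0.06101765696231497 rad out -2.149901515318315 drag 9.33521268586487 fz 1.8892847709986367 z 0.14920241616383745 t 15.85 gap 0.018544906281870124
```

jog_arm:
  increments:
    - [[0.0621, 0.0082, 0, 0, 0, 0, 255]]

```text
clock: 15.95
tcp_pos: [0.4459, 0.2123, 0.1492]
orientation: [0.005, -0.094, 0.996, -0.0]
wrist_force: [10.2, 2.8, 0.9]
finger_gap: 0.0187
grip_force: 40.6
```

```bash
python3 -c "
from h import *
crank()"
```

```text
alpha -76.62254689413491 r 0.06086724041319607 rad out -3.289022714272988 drag 10.060787325129457 fz 0.8620530697326665 z 0.14921216584306268 t 15.95 gap 0.01870329274093295
```

jog_arm:
  increments:
    - [[0.0579, 0.024, 0, 0, 0, 0, 255]]

```text
clock: 16.05
tcp_pos: [0.4307, 0.2152, 0.1492]
orientation: [0.005, -0.094, 0.996, -0.001]
wrist_force: [11.4, 0.6, -1.2]
finger_gap: 0.0184
grip_force: 40.5
```

```bash
python3 -c "
from h import *
crank()"
```

```text
alpha -62.045187942244496 r 0.06062855445874229 rad out -3.9194490449782853 drag 10.726570866283176 fz -1.1950279128795747 z 0.14922123695690506 t 16.05 gap 0.018417946340723006
```

jog_arm:
  increments:
    - [[0.0261, 0.0174, 0, 0, 0, 0, 255]]

```text
clock: 16.15
tcp_pos: [0.4229, 0.2184, 0.1492]
orientation: [0.005, -0.094, 0.996, -0.001]
wrist_force: [12.3, -1.2, -1.3]
finger_gap: 0.0185
grip_force: 40.4
```

```bash
python3 -c "
from h import *
crank()
c=cams.read_camera('top'); p=c['pixels'].astype(int)[195:235,340:385]; m=(p[...,2]>p[...,0]+50); ys,xs=np.nonzero(m); print(len(xs),xs.mean()+340,ys.mean()+195, atz(c,(xs.mean()+340,ys.mean()+195),.16))
crank()"
```

```text
alpha -53.98639669200082 r 0.06044608699677811 rad out -4.170471159852105 drag 11.577107873327986 fz -1.3387004866785315 z 0.1492400951897136 t 16.15 gap 0.018456057112117858
111 361.7837837837838 207.73873873873873 [0.47330331 0.05604643 0.16      ]
alpha -52.97980723058618 r 0.060448904485388234 rad out -2.928976296194751 drag 7.034348830590487 fz 2.056554201258538 z 0.14917355960346523 t 16.2 gap 0.01873201014411974
```

Drag has risen steadily from about 7.6 to 11.6 N, which means roughly 45–50 N of squeeze. I hold a moment, release and retreat upward.

jog_arm:
  increments:
    - [[0, 0, 0, 0, 0, 0, 255], [0, 0, 0, 0, 0, 0, 255], [0, 0, 0, 0, 0, 0, 255], [0, 0, 0, 0, 0, 0, 100], [0, 0, 0, 0, 0, 0, 100], [0, 0, 0, 0, 0, 0, 100], [0, 0, 0, 0, 0, 0, 100], [0, 0, -0.1, 0, 0, 0, 100], [0, 0, -0.1, 0, 0, 0, 100], [0, 0, -0.1, 0, 0, 0, 100], [0, 0, -0.1, 0, 0, 0, 100], [0, 0, -0.1, 0, 0, 0, 100], [0, 0, 0, 0, 0, 0, 100], [0, 0, 0, 0, 0, 0, 100]]

```text
clock: 17.6
tcp_pos: [0.4189, 0.2184, 0.2725]
orientation: [0.0, -0.095, 0.996, 0.0]
wrist_force: [-0.1, -0.4, -0.5]
finger_gap: 0.0519
grip_force: 0.0
```

```bash
python3 -c "
from h import *
c=cams.read_camera('wrist'); save('w9.png',c)"
```

```text
(no output)
```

View pics/w9.png

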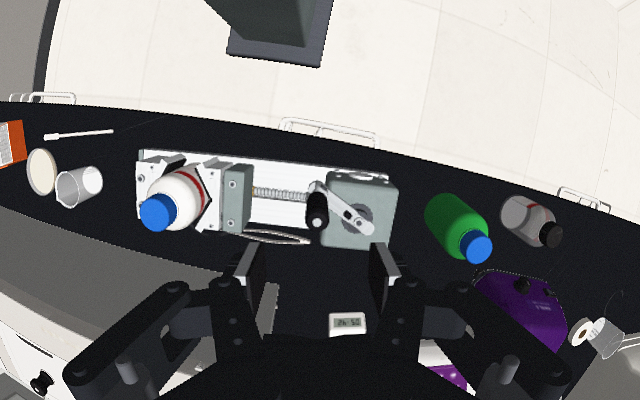

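The handle stands upright (hinge about 318,188, tip 316,223, which matches a vertical bar). The jaw is against the bottle (205,190), the bystanders are in place and the gripper is clear. I hand it in.

```bash
python3 -c "
from h import *
print(ticket.hand_in())"
```

```text
the job is handed in; nothing more can be done
None
```

I folded the handle up against its stop, cranked the jaw shut to roughly 45–50 N (estimated from the rise in crank drag), let go and handed the job in; no verdict came back.

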